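# Turn the row of wiper parts round for refitting

## Task

The four wiper parts stand on the upturned bin lid in the order they came off the car. Move them into the four-bay grey tray in the reverse order, so that the part at the left end of the old row stands in the bay at the right end of the new row, and so on along the row. Leave each part standing upright in the middle of its own bay.

Things in the scene. Friction and masses are not known exactly. Their poses are not given: they have to be found in the camera images.
- clip: Wiper adapter clip: black plastic upturned channel, 24 mm wide (its x), 44 mm long (its y), 34 mm tall, flat sides, closed roof, steel pin inside. 30 g (varies). Origin: centre of its underside, z up. Starts upright. Grip across its 24 mm width.
- cap: Spindle cap: solid grey plastic round cap, 32 mm diameter with straight sides to 32 mm height, domed above, 41 mm tall in all. 30 g (varies). Origin: centre of its underside, z up; looks the same from all sides. Starts upright.
- sleeve: Spacer sleeve: plain steel tube, 30 mm outside and 18 mm inside diameter, 40 mm tall, standing on end. 100 g (varies). Origin: centre of its lower end, z up. Starts upright.
- bracket: Pivot bracket: aluminium inverted T. Foot 34 mm (its x) x 40 mm (its y) x 8 mm; in the middle of the foot an upright web 12 mm thick (x), 40 mm long (y), reaching 44 mm above the underside. 70 g (varies). Origin: centre of its underside, z up. Starts upright. Grip the web across its 12 mm.
- old_lid: Upturned bin lid with the old row: white tray 80 mm (x) x 300 mm (y), rim 8 mm high, fixed, nearer than new_tray or beyond it. Four brown cork mats along its y, at +105, +35, -35, -105 mm, one part on each, in any order, turned up to 0.3 rad; parts' undersides 7 mm above the concrete. Origin: centre of its underside, on the concrete. Its +y points to the robot's left within 0.2 rad.
- new_tray: Empty grey tray, 80 mm (x) x 300 mm (y), fixed. Three ribs 4 mm thick and a 3 mm rim, all 10 mm high, part it into four bays; bay centres at x = 0, y = +105, +35, -35, -105 mm, each with a brown cork mat 50 x 50 mm, its top 7 mm above the concrete. Origin: centre of its underside, on the concrete. Its +y points to the robot's left within 0.2 rad.
- mat_clip: The brown cork mat, 50 x 50 x 3 mm, fixed on old_lid; clip stands within 5 mm of its middle at the start, and it stays behind, so it marks where in the old row clip came from. Origin: centre of its underside, 4 mm above the concrete; x, y axes as old_lid's.
- mat_cap: The brown cork mat, 50 x 50 x 3 mm, fixed on old_lid; cap stands within 5 mm of its middle at the start, and it stays behind, so it marks where in the old row cap came from. Origin: centre of its underside, 4 mm above the concrete; x, y axes as old_lid's.
- mat_sleeve: The brown cork mat, 50 x 50 x 3 mm, fixed on old_lid; sleeve stands within 5 mm of its middle at the start, and it stays behind, so it marks where in the old row sleeve came from. Origin: centre of its underside, 4 mm above the concrete; x, y axes as old_lid's.
- mat_bracket: The brown cork mat, 50 x 50 x 3 mm, fixed on old_lid; bracket stands within 5 mm of its middle at the start, and it stays behind, so it marks where in the old row bracket came from. Origin: centre of its underside, 4 mm above the concrete; x, y axes as old_lid's.
Mind the look-alikes: they are no part of the job. What is shaped like the bracket but green is not meant.

How it is judged (in metres and radians):
At the end, for the whole second after the job is handed in: All four parts stand upright (within 0.12 rad) on the floor of the grey tray, one in each bay, in the reverse of their order on the lid (the part from the mat at y on the lid is in the bay at -y on the tray), each within 12 mm of its bay's centre along the tray's x and y, and at rest (((y of mat_clip in the frame of old_lid between 0.085 and 0.125 m and y of clip in the frame of new_tray between -0.117 and -0.093 m) or (y of mat_clip in the frame of old_lid between 0.015 and 0.055 m and y of clip in the frame of new_tray between -0.047 and -0.023 m) or (y of mat_clip in the frame of old_lid between -0.055 and -0.015 m and y of clip in the frame of new_tray between 0.023 and 0.047 m) or (y of mat_clip in the frame of old_lid between -0.125 and -0.085 m and y of clip in the frame of new_tray between 0.093 and 0.117 m)) and x of clip in the frame of new_tray between -0.012 and 0.012 m and z of clip in the frame of new_tray between 0.004 and 0.01 m and angle between each of clip, cap, sleeve, bracket's own z axis and vertical below 0.12 rad and linear speed of each of clip, cap, sleeve, bracket below 0.02 m/s and angular speed of each of clip, cap, sleeve, bracket below 0.2 rad/s and ((y of mat_cap in the frame of old_lid between 0.085 and 0.125 m and y of cap in the frame of new_tray between -0.117 and -0.093 m) or (y of mat_cap in the frame of old_lid between 0.015 and 0.055 m and y of cap in the frame of new_tray between -0.047 and -0.023 m) or (y of mat_cap in the frame of old_lid between -0.055 and -0.015 m and y of cap in the frame of new_tray between 0.023 and 0.047 m) or (y of mat_cap in the frame of old_lid between -0.125 and -0.085 m and y of cap in the frame of new_tray between 0.093 and 0.117 m)) and x of cap in the frame of new_tray between -0.012 and 0.012 m and z of cap in the frame of new_tray between 0.004 and 0.01 m and ((y of mat_sleeve in the frame of old_lid between 0.085 and 0.125 m and y of sleeve in the frame of new_tray between -0.117 and -0.093 m) or (y of mat_sleeve in the frame of old_lid between 0.015 and 0.055 m and y of sleeve in the frame of new_tray between -0.047 and -0.023 m) or (y of mat_sleeve in the frame of old_lid between -0.055 and -0.015 m and y of sleeve in the frame of new_tray between 0.023 and 0.047 m) or (y of mat_sleeve in the frame of old_lid between -0.125 and -0.085 m and y of sleeve in the frame of new_tray between 0.093 and 0.117 m)) and x of sleeve in the frame of new_tray between -0.012 and 0.012 m and z of sleeve in the frame of new_tray between 0.004 and 0.01 m and ((y of mat_bracket in the frame of old_lid between 0.085 and 0.125 m and y of bracket in the frame of new_tray between -0.117 and -0.093 m) or (y of mat_bracket in the frame of old_lid between 0.015 and 0.055 m and y of bracket in the frame of new_tray between -0.047 and -0.023 m) or (y of mat_bracket in the frame of old_lid between -0.055 and -0.015 m and y of bracket in the frame of new_tray between 0.023 and 0.047 m) or (y of mat_bracket in the frame of old_lid between -0.125 and -0.085 m and y of bracket in the frame of new_tray between 0.093 and 0.117 m)) and x of bracket in the frame of new_tray between -0.012 and 0.012 m and z of bracket in the frame of new_tray between 0.004 and 0.01 m); the robot touches nothing.
It also fails if it takes over 106 s, if anything falls off the work surface, if the arm or the gripper's body presses on something with over 40 N, if the wrist force passes 120 N, or if a joint passes its speed limit or range.

## Robot

A 6-joint arm with a two-finger parallel gripper is mounted at the origin on the work surface. World frame = base frame: x ahead of the robot, y to its left, z up, the work surface at z = 0. Lengths are in m, angles in degrees, forces in N, time in s.
With the tool pointing down it reaches from about 0.3 to 0.825 m from the base axis. Payload 5.4 kg.
Tool frame: the origin (TCP) lies at the very end of the fingers, on their centre line; the grasp point (between the pads) lies 19 mm behind it; y points along the fingers, x is the direction in which the jaws open and shut, and the axes are right-handed (so a half turn about y gives the same grasp; the last joint's range is limited). The gripper opens to 92 mm and grips with 3 to 60 N. Pads are 20 mm wide; open, the fingers measure 128 mm over their backs; the gripper's body (75 mm by 189 mm) begins 69 mm behind the grasp point.
Start: joints at [-87.267, 9.076, 91.501, -0, 79.423, -12.038], TCP at [0.147, -0.556, 0.215] pointing down, gripper open.
Joint ranges: [-166.64, 166.64], [-54.1, 131.32], [10.49, 154.53], [-73.88, 253.88], [9.74, 151.15], [-171.62, 171.62]. Speed limits (degrees/s): [147.25, 147.25, 180, 180, 180, 180].

## Interface

Orientations are given as a 3x3 rotation matrix whose columns are the frame's x, y, z axes.
In Python, from workcell import bot, fingers, solver, capture, camera_info, order, monitor gives the robot as it stands. Calls block until the motion is done:
- bot.reach(position, orientation): joint-space move of the TCP to a pose.
- bot.move_straight(position, attitude=None, v=0.15): straight line of the TCP; attitude=None keeps the orientation; v is the mean speed in m/s.
- bot.set_joints(angles): joint-space move.
- fingers.open_gripper() and fingers.grab(): open the fingers fully, or close them until they stop; the grip force is fixed at half the most.
- bot.wait(seconds).
- solver.inverse_kinematics(position, orientation): joint angles nearest the present ones, or None.
- capture(name): name is "side" or "top"; returns (picture, depth): 480x640x3 uint8, red, green, blue; 480x640 float32, m along the optical axis (not along the pixel's ray), 0 where there is no reading.
- camera_info(name): a dict with "fx", "fy", "cx", "cy" (pixels), "extrinsics" (4x4, takes a point from camera to world coordinates). Camera axes: x right, y up, looking along -z (the intrinsics and any distortion apply to the point x, -y, -z); pixel columns grow to the right and rows downward; lengths in m; the calibration is good to about 2 mm. A picture is of the moment at which its call begins. camera_info takes no time and is no camera call.
A pose or a line that the arm cannot do raises bot.IKError and nothing moves.
- order.hand_in(): hands the job in, once; it reports no verdict.
Readings, each from a call of its own:
- monitor.current_clock(): time.
- monitor.current_q(): joint angles.
- monitor.current_qvel(): joint speeds.
- monitor.current_joint_torque(): joint torques, N m.
- monitor.current_position(): TCP position.
- monitor.current_tcp_rot(): TCP orientation.
- monitor.current_contact_force(): force on the tool from outside, world axes, zero at the start.
- monitor.current_ft_torque(): the same for the moment, N m.
- monitor.current_opening(): opening from 0.0 (shut) to 1.0 (fully open).
Only numpy, scipy, OpenCV 4.12 (cv2) and the standard library are available. Lean on these libraries where they do the work, as an engineer would, in place of code of your own. Each camera call takes 0.05 s, during which the arm holds its last target.

## Working session

There is one attempt and no reset: what is moved stays moved. The work goes in short steps, each a Python script; the robot and the scene stay as the last script left them, time stands still between calls to the robot, and variables do not carry over. Pictures are saved under pics/ and viewed, and the job is handed in when it is done.

```bash
mkdir -p pics; ls; python3 - <<'E'
from workcell import *
import cv2,numpy as np
for n in("top","side"):
    p,d=capture(n); cv2.imwrite(f"pics/{n}0.png",p[:,:,::-1]); np.savez(f"{n}0.npz",p=p,d=d)
    i=camera_info(n); print(n,{k:(np.round(v,4).tolist()) if k=="extrinsics" else v for k,v in i.items()})
print(monitor.current_clock(),monitor.current_tcp_rot())
E
```

```text
pics
top {'fx': 505.28659571809794, 'fy': 505.28659571809794, 'cx': 315.7470924147039, 'cy': 234.6367459074282, 'extrinsics': [[-0.1172, 0.9695, -0.2154, 0.3651], [-0.9931, -0.1151, 0.0225, -0.0069], [-0.003, 0.2166, 0.9763, 0.7737], [0.0, 0.0, 0.0, 1.0]]}
side {'fx': 525.2433022030473, 'fy': 525.2433022030473, 'cx': 313.4662238575879, 'cy': 243.18274230136134, 'extrinsics': [[0.9521, 0.1964, -0.2344, 0.3095], [-0.3055, 0.6443, -0.7011, -0.5778], [0.0134, 0.7391, 0.6734, 0.588], [0.0, 0.0, 0.0, 1.0]]}
0.1 [[ 2.54953228e-01 -1.00258071e-04  9.66953381e-01]
 [-9.66952063e-01  1.62820735e-03  2.54953049e-01]
 [-1.59996170e-03 -9.99998669e-01  3.18171971e-04]]
```

View pics/top0.png

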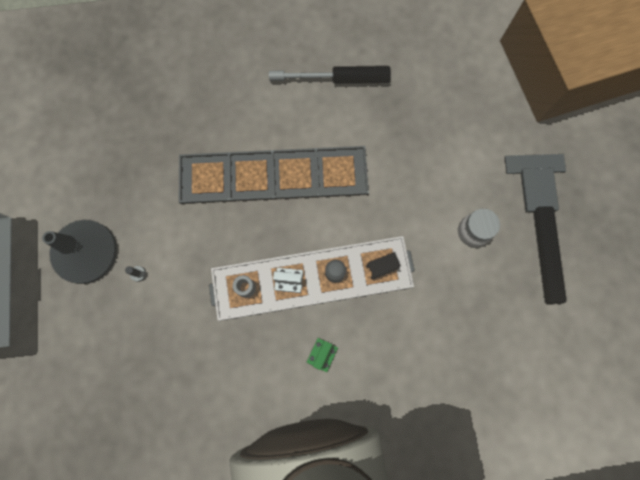

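View pics/side0.png

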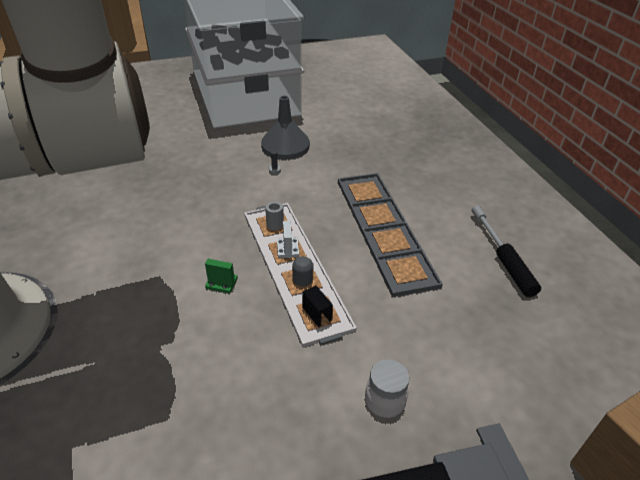

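The top view shows the lid row, left to right: sleeve (243,287), bracket (289,281), cap (335,271), clip (383,264). The empty tray has mats at (208,177), (252,175), (296,173) and (339,171). The green look-alike is at (322,354). In the side view the sleeve is at (275,215) and the clip at (318,305).

```bash
cat > vis.py <<'E'
import numpy as np,cv2
from workcell import camera_info
def cam(n):
    i=camera_info(n); return i,np.array(i["extrinsics"])
def ray(n,u,v,z):
    i,T=cam(n); u=np.asarray(u,float);v=np.asarray(v,float)
    d=np.stack([(u-i["cx"])/i["fx"],-(v-i["cy"])/i["fy"],-np.ones_like(u)],-1)@T[:3,:3].T
    return T[:3,3]+d*((z-T[2,3])/d[...,2])[...,None]
def cloud(n,d):
    i,T=cam(n); v,u=np.mgrid[:480,:640]
    p=np.stack([(u-i["cx"])/i["fx"]*d,-(v-i["cy"])/i["fy"]*d,-d],-1)
    return p@T[:3,:3].T+T[:3,3]
def brown(p):
    h=cv2.cvtColor(p,cv2.COLOR_RGB2HSV)
    return cv2.inRange(h,(5,70,60),(20,255,255))
def tray(n,p):
    m=cv2.morphologyEx(brown(p),cv2.MORPH_CLOSE,np.ones((3,3),np.uint8))
    k,l,s,c=cv2.connectedComponentsWithStats(m); o=[]
    for j in range(1,k):
        if 150<s[j,4]<2500:
            cs,_=cv2.findContours((l==j).astype(np.uint8),0,2); c0=max(cs,key=cv2.contourArea)
            v,u=np.where(l==j)
            w=ray(n,u,v,.007)[:,:2]; r=cv2.minAreaRect((w*1000).astype(np.float32))
            o.append((c[j].round(0),s[j,4],np.round(r[0],1),np.round(r[1],1),round(r[2],1),np.round(w.mean(0)*1000,1)))
    return o
E
python3 - <<'E'
from vis import *
for n in("top","side"):
    f=np.load(n+"0.npz");p,d=f["p"],f["d"]
    for o in tray(n,p):print(n,*o)
    P=cloud(n,d); P[d==0]=np.nan
    np.save(n+"P.npy",P)
T=np.load("topP.npy");S=np.load("sideP.npy")
print("floor z",T[120,100:150:10,2],S[350,450:500:10,2], "tray mats z",T[177,208],T[171,339],S[190,366],S[269,408])
for P in(T,S):
    q=P.reshape(-1,3); 
    for z0,z1 in((.02,.034),(.034,.06)):
        w=q[(q[:,2]>z0)&(q[:,2]<z1)&(q[:,0]>.3)&(q[:,0]<.62)&(abs(q[:,1])<.25)]
        im=np.zeros((400,600),np.uint8); x=((w[:,0]-.3)*1000).astype(int);y=((w[:,1]+.3)*1000).astype(int)
        im[x,y]=255; im=cv2.dilate(im,np.ones((3,3)))
        k,l,s,c=cv2.connectedComponentsWithStats(im)
        L=l[x,y]
        for j in range(1,k):
            a=w[L==j]
            if len(a)>25:
                r=cv2.minAreaRect((a[:,:2]*1000).astype(np.float32)); print(z0,len(a),np.round(r[0],1),np.round(r[1],1),round(r[2],1),"zmax",a[:,2].max().round(4),"med",np.median(a[:,2]).round(4))
    print()
E
```

```text
top [338. 171.] 940 [633.3 -72.7] [50.3 50.6] 85.8 [633.3 -72.7]
top [295. 173.] 939 [638.2  -2.8] [49.8 50.7] 86.2 [638.1  -2.7]
top [251. 175.] 936 [642.7  66.7] [50.5 50.6] 86.0 [642.8  66.6]
top [207. 177.] 946 [647.6 135.9] [49.6 50.7] 86.1 [647.5 136.3]
top [376. 266.] 518 [ 474.1 -115. ] [48.2 47.8] 2.8 [ 474.3 -111.1]
top [333. 276.] 580 [470.5 -45.4] [48.  48.2] 2.8 [467.2 -43.8]
top [243. 291.] 558 [463.2  94.5] [48.  47.9] 3.1 [459.7  95.3]
top [291. 292.] 213 [456.6  24. ] [28.5 47.8] 3.8 [449.5  23. ]
side [127.  28.] 2054 [ 277.5 1099.2] [113.9 528.9] 3.1 [ 272.7 1092.4]
side [ 7. 37.] 646 [ -52.7 1167.4] [ 49.6 462. ] 5.9 [ -52.5 1105.1]
side [365. 191.] 464 [646.6 137.4] [52.4 50.5] 86.1 [646.2 136.6]
side [377. 214.] 538 [641.8  67.2] [52.  50.4] 86.4 [641.5  66.6]
side [267. 227.] 206 [454.7  93.3] [35.6 49.6] 2.7 [448.3  88.5]
side [391. 240.] 634 [637.1  -2.4] [52.1 51. ] 87.0 [636.7  -3.2]
side [278. 254.] 182 [456.1  23.5] [31.3 49.7] 3.1 [449.6  19.2]
side [406. 269.] 754 [632.1 -72.7] [51.8 50.8] 85.8 [632.  -73.1]
side [299. 283.] 384 [468.6 -45.9] [49.2 50.6
[... 1149 characters left out ...]
08

0.02 183 [349.8 -18. ] [12.1 41.1] 71.8 zmax 0.034 med 0.0269
0.02 109 [460.2  80.6] [12.3 28.6] 73.7 zmax 0.0339 med 0.0274
0.02 130 [ 460.5 -121.7] [ 6.4 44.3] 16.3 zmax 0.0338 med 0.0278
0.02 140 [466.3 -56.3] [15.  30.3] 69.0 zmax 0.034 med 0.0272
0.02 46 [461.5   6.6] [ 6.6 12.6] 56.2 zmax 0.0337 med 0.0271
0.02 34 [ 482.8 -134.1] [9.6 7.8] 77.0 zmax 0.0338 med 0.0255
0.034 280 [351.2 -13.5] [14.1 40.3] 56.7 zmax 0.0474 med 0.0433
0.034 255 [462.1  88.6] [29.6 28.9] 63.1 zmax 0.0497 med 0.044
0.034 518 [ 469.8 -119.1] [24.8 45. ] 15.1 zmax 0.0459 med 0.0429
0.034 298 [468.7 -50.2] [26.5 29.7] 72.4 zmax 0.0492 med 0.0442
0.034 200 [466.4  23. ] [43.  11.9] 77.7 zmax 0.0542 med 0.0508
```

The two views agree to about 2 mm, and the sizes and heights match the specs. The old row, left to right, is sleeve, bracket, cap, clip, so the sleeve goes to the right-hand bay. I'll move the sleeve first.

```bash
cat > act.py <<'E'
import numpy as np
from workcell import *
BAY={105:(.6471,.1365),35:(.6422,.0669),-35:(.6376,-.0026),-105:(.6327,-.0727)}
PART={"sleeve":(.4635,.0897,3,.015,-105),"bracket":(.4676,.0243,-12.5,.023,-35),"cap":(.4705,-.0470,3,.015,35),"clip":(.4708,-.1183,14.9,.015,105)}
def R(a):
    a=np.radians(a);c,s=np.cos(a),np.sin(a); return np.array([[c,0,-s],[s,0,c],[0,-1,0]])
def st(t): print(t,round(monitor.current_clock(),1),np.round(monitor.current_position(),4),"open",round(monitor.current_opening()*92,1),"F",np.round(monitor.current_contact_force(),1))
def pick(n):
    x,y,a,z,b=PART[n]
    bot.reach([x,y,.13],R(a)); bot.move_straight([x,y,z],v=.1); st("at")
    fingers.grab(); st("grab"); bot.move_straight([x,y,.10],v=.1); st("lift")
def place(n):
    x,y,a,z,b=PART[n]; X,Y=BAY[b]
    bot.move_straight([X,Y,.10],R(-3.9),v=.15); bot.move_straight([X,Y,z+.001],v=.06); st("down")
    fingers.open_gripper(); st("rel"); bot.move_straight([X,Y,.13],v=.12); st("up")
E
python3 - <<'E'
from act import *
import cv2
pick("sleeve"); place("sleeve")
for n in("top","side"):
    p,d=capture(n); cv2.imwrite(f"pics/{n}1.png",p[:,:,::-1])
E
```

```text
at 4.0 [0.4642 0.0897 0.0156] open 92.3 F [-0.6  0.8  0.2]
grab 4.9 [0.4635 0.0897 0.015 ] open 29.7 F [ 0.3 -0.5 -0.4]
lift 5.9 [0.4629 0.0897 0.0993] open 29.4 F [-0.1 -0.  -1.5]
down 9.2 [ 0.6331 -0.0728  0.0165] open 29.5 F [-0.1 -0.3 -1.9]
rel 10.2 [ 0.6327 -0.0727  0.016 ] open 91.9 F [-0.2 -0.3 -0.5]
up 11.3 [ 0.632  -0.0725  0.1289] open 92.4 F [ 1.1 -0.4 -1. ]
```

View pics/side1.png

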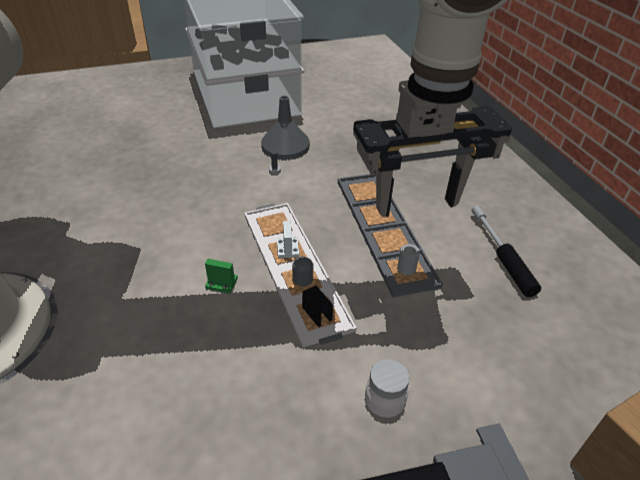

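The side view shows the sleeve standing in the right-hand bay at about (408,262), and the other three parts haven't moved. Next, the bracket.

```bash
python3 - <<'E'
from act import *
import cv2
pick("bracket"); place("bracket")
p,d=capture("side"); cv2.imwrite("pics/side2.png",p[:,:,::-1])
E
```

```text
at 13.4 [0.4683 0.0242 0.0236] open 91.7 F [0.  0.2 0.2]
grab 14.6 [0.4676 0.0243 0.023 ] open 11.5 F [ 0.6  1.3 -0.2]
lift 15.5 [0.467  0.0244 0.0993] open 12.0 F [ 0.9 -0.2 -1.2]
down 18.2 [ 0.638  -0.0026  0.0246] open 11.8 F [-0.1  0.6 -0.2]
rel 19.5 [ 0.6376 -0.0026  0.024 ] open 92.2 F [ 0.2 -0.6 -0.4]
up 20.5 [ 0.6368 -0.0025  0.1288] open 92.0 F [ 0.3 -0.2 -0.4]
```

View pics/side2.png

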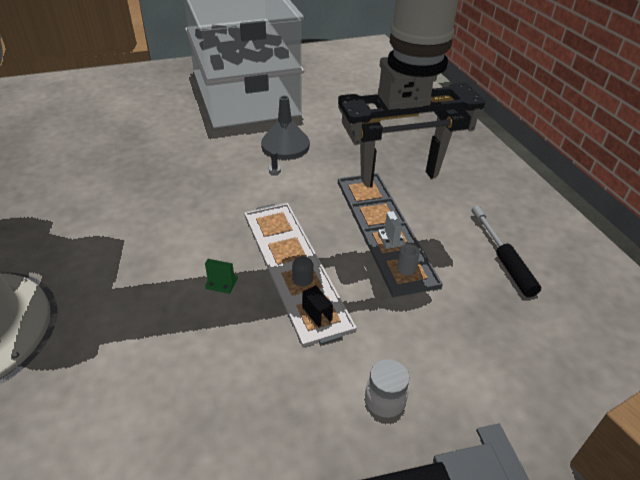

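The bracket stands in the third bay at about (392,232), and the cap and clip haven't moved. Next, the cap and then the clip.

```bash
python3 - <<'E'
from act import *
import cv2
pick("cap")
if 29<monitor.current_opening()*92<35:
    place("cap"); pick("clip")
    if 21<monitor.current_opening()*92<28:
        place("clip")
        bot.reach([.3,-.35,.2],R(-40)); st("away")
for n in("top","side"):
    p,d=capture(n); cv2.imwrite(f"pics/{n}3.png",p[:,:,::-1]); np.savez(f"{n}3.npz",p=p,d=d)
E
python3 - <<'E'
from vis import *
B=np.array([.63990,.03203]); a=np.radians(-3.9); M=np.array([[np.cos(a),-np.sin(a)],[np.sin(a),np.cos(a)]])
for n in("top","side"):
    f=np.load(n+"3.npz");q=cloud(n,f["d"]).reshape(-1,3);q=q[f["d"].ravel()>0]
    L=(q[:,:2]-B)@M*1000
    for y in(105,35,-35,-105):
        for lo in (.034,.040):
            w=L[(q[:,2]>lo)&(q[:,2]<.07)&(abs(L[:,1]-y)<34)&(abs(L[:,0])<38)]
            z=q[(q[:,2]>lo)&(q[:,2]<.07)&(abs(L[:,1]-y)<34)&(abs(L[:,0])<38)][:,2]
            if len(w)>10: r=cv2.minAreaRect(w.astype(np.float32)); print(n,y,lo,len(w),"centre",np.round(r[0],1),np.round(r[1],1),round(r[2],1),"z",z.max().round(4))
E
```

```text
at 22.6 [ 0.4711 -0.0472  0.0156] open 92.3 F [ 0.4 -0.4  1.1]
grab 23.5 [ 0.4705 -0.047   0.015 ] open 30.9 F [-0.4 -0.4 -0.2]
lift 24.5 [ 0.4699 -0.0468  0.0993] open 30.7 F [-0.2 -0.  -0.9]
down 27.6 [0.6426 0.0669 0.0165] open 30.7 F [-0.6  0.3 -0.2]
rel 28.6 [0.6422 0.0669 0.016 ] open 91.9 F [ 0.  -0.5 -0.2]
up 29.7 [0.6414 0.0669 0.1288] open 92.1 F [-0.4 -0.5 -1.3]
at 32.0 [ 0.4714 -0.1186  0.0157] open 91.6 F [-0.1 -0.3  0.7]
grab 33.0 [ 0.4708 -0.1183  0.015 ] open 24.0 F [-0.4 -0.2 -0.8]
lift 34.0 [ 0.4702 -0.118   0.0993] open 23.9 F [-0.3  0.5 -0.4]
down 37.8 [0.6475 0.1365 0.0166] open 23.9 F [-0.6 -0.4 -0.3]
rel 38.9 [0.6471 0.1365 0.016 ] open 92.0 F [0.5 0.  0.1]
up 40.0 [0.6463 0.1364 0.1288] open 92.1 F [-1.  -1.6 -0. ]
away 42.1 [ 0.3005 -0.3497  0.2   ] open 92.0 F [-0.1  0.1 -0.5]
top 105 0.034 481 centre [  0.9 105. ] [25.1 43.8] 0.7 z 0.0462
top 105 0.04 422 centre [  0.9 105.2] [25.1 43.4] 0.7 z 0.0462
top 35 0.034 328 centre [ 0.4 35.7] [29.3 30.6] 14.2 z 0.0497
top 35 0.04 272 centre [ 0.5 35.2] [28.2 29.6] 74.4 z 0.0497
top -35 0.034 289 centre [  1.7 -33.4] [38.9 14.5] 89.5 z 0.0541
top -35 0.04 254 centre [  1.7 -33.4] [38.9 14.5] 89.5 z 0.0541
top -105 0.034 252 centre [   0.3 -103.4] [28.5 29. ] 43.0 z 0.0502
top -105 0.04 209 centre [   0.7 -103.3] [28.9 28.4] 60.7 z 0.0502
side 105 0.034 256 centre [ -1.1 102.9] [46.1 24.7] 89.3 z 0.0461
side 105 0.04 204 centre [ -1.1 102.9] [46.1 24.7] 89.3 z 0.0461
side 35 0.034 220 centre [-2.3 31.3] [25.  29.6] 71.4 z 0.0499
side 35 0.04 161 centre [-2.6 31.4] [25. 29.] 71.4 z 0.0499
side -35 0.034 258 centre [ -0.9 -35.6] [13.  41.2] 0.1 z 0.0536
side -35 0.04 209 centre [ -0.9 -35.6] [13.  41.2] 0.1 z 0.0536
side -105 0.034 309 centre [  -1.  -105.4] [29.8 29.7] 17.1 z 0.0493
side -105 0.04 219 centre [  -1.  -105.4] [29.8 29.7] 17.1 z 0.0493
```

View pics/side3.png

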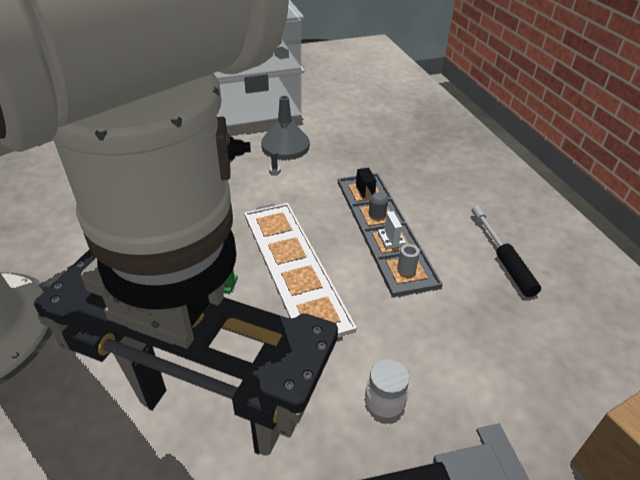

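View pics/top3.png

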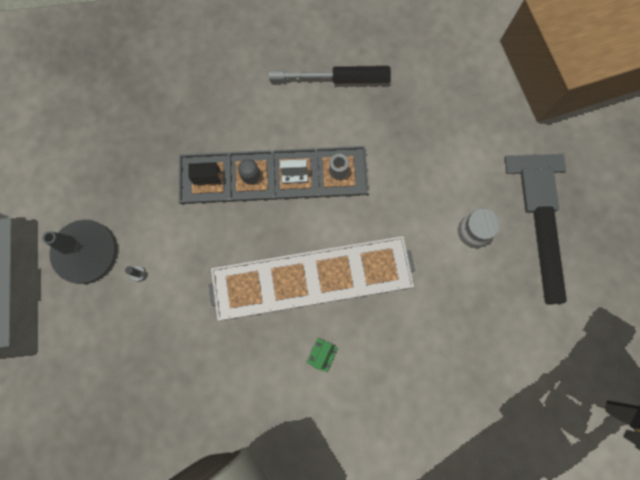

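In the top view the tray reads, left to right, clip (206,173), cap (250,171), bracket (294,171), sleeve (340,164). All four are upright and within about 4 mm of their bay centres, and the lid is empty.

```bash
python3 - <<'E'
from workcell import *
order.hand_in(); print(monitor.current_clock())
E
```

```text
the job is handed in; nothing more can be done
the job is handed in; nothing more can be done
```

All four parts are in the grey tray in reverse order, and I handed the job in. `order.hand_in()` gives no verdict, so that result isn't confirmed. The old row, left to right, was sleeve, bracket, cap, clip; the tray now reads clip, cap, bracket, sleeve.

- **Position:** in the last pictures from both cameras, each part measured within about 4 mm of its bay centre (the limit is 12 mm). The two views differ by up to about 4 mm.
- **Upright:** top heights fit parts standing upright on the mats, and both pictures show them upright. I didn't measure tilt as an angle.
- **Grasps:** jaw openings on closing matched the part widths to about 1.5 mm: sleeve 29.5 mm, bracket 12 mm, cap 31 mm and clip 24 mm.
- **Forces and time:** the wrist forces I read were under 2.5 N, and the last clock reading before hand-in was 42.1 s of the 106 s allowed.
- **Clear of the scene:** the arm was well away from both trays when I handed in, and the green look-alike was not touched.

No check failed.

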